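Gauge the depth of a drilled blind hole

ROBOT

A 6-joint arm with a two-finger parallel gripper is mounted at the origin on the work surface. World frame = base frame: x ahead of the robot, y to its left, z up, the work surface at z = 0. Lengths are in m, angles in rad, forces in N, time in s.
With the tool pointing down it reaches from about 0.375 to 0.9 m from the base axis. Payload 3.1 kg.
Tool frame: the origin (TCP) lies at the centre of the arm's flange, where the gripper is bolted on; the fingertips stand 173 mm ahead of it and the grasp point (between the pads) lies 155 mm ahead of it (tip_extent is the distance from the TCP to the fingertips, in m); z points along the fingers, y is the direction in which the jaws open and shut (so a half turn about z gives the same grasp; the last joint's range is limited). The gripper opens to 85 mm and grips with 20 to 120 N. Pads are 22 mm wide; open, the fingers measure 114 mm over their backs; the gripper's body (76 mm by 85 mm) begins 54 mm behind the grasp point. The pads swing forward as they close: fully open they stand 13 mm farther back than shut.
Start: joints at [1.004, 0.527, 1.433, -0, 1.181, -0.178], TCP at [0.236, 0.579, 0.405] pointing down, gripper open.
Joint ranges: [-3.08, 3.08], [-0.75, 2.2], [0.22, 2.44], [-1.43, 4.57], [0, 2.65], [-2.85, 2.85]. Speed limits (rad/s): [2.79, 2.79, 3.14, 3.14, 3.14, 3.14].

INTERFACE

Orientations are given as a unit quaternion [x, y, z, w].
In Python, from station import sense, snapshot, sign_off, tip_extent gives the robot as it stands. The module is installed in compiled form; this text tells all that it offers.
- The arm moves only by the tool servo_tool, never from a script. Its argument "rows" is a list of rows, each a list of 3 entries, a list of its own where there are three numbers: the shift along the tool's x, y, z in mm, then the turn about the tool's z in degrees, then the opening, from -1 (shut) to 1 (fully open), so that 0 is half open. A call has 1 to 8 rows; each row is the pose to reach, as a shift and turn from the pose measured when the call began, along the tool's axes at that moment; what a row does not reach only later rows make up. A row lasts 1/10 s, in which the tool goes at most 50 mm and 8.59 degrees, less where a joint would pass 70% of its speed; a pose out of reach is approached as far as the arm can. A call with a gripper value outside its range is refused whole. The fingers move at their own pace and stop on an object; "force" is the grip in N (left out, the last holds). Time passes only in rows, so rows that repeat a pose let the fingers close. It gives the time, the measured TCP pose, the force and the opening at its end, in the units of the state.
- sense(): the state, without advancing time (a new reading comes with each control period).
- snapshot(name): name is "scene" or "top" or "wrist"; returns a dict with "image" (420x560x3 uint8, blue, green, red), "z_map" (420x560 float32, m along the optical axis (not along the pixel's ray), 0 where there is no reading), "vertical_fov" (degrees; the focal length in pixels is half the picture's height over the tangent of half this angle, whatever the lens; pixels are square), "cx", "cy" (the principal point, pixels), "cam_to_world" (4x4, takes a point from camera to world coordinates). Camera axes: x right, y down, z forward; pixel columns grow to the right and rows downward; lengths in m; the calibration is good to about 2 mm. A picture is of the moment at which its call begins.
- sign_off(): hands the job in, once; it reports no verdict.
The state is a dict: "t": time; "q": joint angles; "qd": joint speeds; "tau": joint torques, N m; "tcp_pos": TCP position; "tool_rot": TCP orientation; "force": force on the tool from outside, world axes, zero at the start; "ft_torque": the same for the moment, N m; "finger_gap": opening from 0.0 (shut) to 1.0 (fully open).
Only numpy, scipy, OpenCV 4.12 (cv2) and the standard library are available. Lean on these libraries where they do the work, as an engineer would, in place of code of your own. Each camera call takes 0.05 s, during which the arm holds its last target. There are 200 camera calls.

TASK

Measure the hole drilled in the strapped-down pine block: lift the depth gauge out of its wooden rest, put its rod into the hole and push its head gently straight down, against the drag of the sliding collar, until the rod is felt to stop on the bottom with the collar flat on the block's top. Keep a light, steady push of about 10 N there for 2 seconds, never forcing it, then let go and leave the gauge standing in the hole so that it can be read; do not disturb the other things on the bench.

Things in the scene. Friction and masses are not known exactly. Their poses are not given: they have to be found in the camera images.
- block: plain pine block, 130 (x) x 80 (y) x 60 mm high, fixed to the bench; origin under its centre, x along its length. A dark steel strap with two wing nuts crosses its top 46 mm from the middle towards +x (74 mm from the hole); its nuts rise 23 mm above the block's top and reach 75 mm to either side (y)
- hole_mouth (a point): centre of the mouth of the block's one drilled hole, in the plane of the block's top, z up, 28 mm from the block's middle towards -x and mid-way across. The hole is upright, 14 mm wide and blind; its depth is not known and differs each time, anywhere from 26 to 50 mm
- rest_hole (a point): mouth of the hole in the gauge's rest, in the plane of its top, z up. The rest is a dark wooden block fixed to the bench, 75 (x) x 95 (y) x 40 mm high, with this 20 mm hole through it 15 mm off its middle towards -y, and two empty 9 mm holes near its +y end
- gauge: depth gauge, 0.15 kg in all: this is its aluminium sliding collar, 42 mm across, 10 mm high (with a 22 mm boss to 16 mm); origin at the centre of its flat underside, z up along the rod. A steel rod runs through it. At the start the collar lies on the rest and the rod hangs in the rest's hole. The collar stays where it is on the rod by friction; shifting it takes about 4 N, the same both ways
- gauge_rod (a joint): how far the rod's tip stands out below the collar's underside, m: 0.012 to 0.020 at the start, 0.060 at most; this is the gauge's reading
- rod_tip (a point): centre of the rod's lower end; the rod is 12 mm thick, its end chamfered to 8 mm, z up along the rod
- rod_head (a point): middle of the gauge's grip head, a dark steel cylinder 22 mm across and 32 mm high at the top of the rod, 110 mm above the rod's tip (head from 93 to 125 mm above the tip); grip it here from above, any yaw
- branch: loose lichen-grown branch with side twigs, about 400 mm long and 18 mm thick, lying beyond the work; leave it alone
- twig: loose small branch, about 180 mm long and 12 mm thick, lying flat between the block and the rest; leave it alone
- offcut: loose pine offcut, 70 x 45 x 30 mm high, origin under its centre; leave it alone
- tin: small open steel tin, 68 mm across and 50 mm high, origin under its centre; leave it alone
Not all that is in view belongs to the job. Of the things like the part that bears rest_hole, leave any that is green, orange or purple; of the rest the smaller one is meant.

How it is judged:
On the way, in this order (a step that is already met when the one before it is completed fails the run):
1. the gauge is lifted clear of its rest (z of rod_tip in the frame of rest_hole above 0.005 m and contact force between gauge and the fingers above 1 N), for 0.1 s.
2. the rod has entered the hole by 5 mm or more, upright, while held (horizontal distance between rod_tip and hole_mouth below 0.0035 m and z of rod_tip in the frame of hole_mouth below -0.005 m and angle between gauge's own z axis and vertical below 0.12 rad and contact force between gauge and the fingers above 1 N), for 0.05 s.
3. the rod stands on the hole's bottom with the collar on the block's top, and the rod is kept pressed on the bottom with 2 to 20 N for a second (horizontal distance between rod_tip and hole_mouth below 0.0035 m and distance between rod_tip and hole_floor below 0.0068 m and z of gauge in the frame of hole_mouth below 0.002 m and angle between gauge's own z axis and vertical below 0.08 rad and contact force between gauge and hole_floor between 2 and 20 N), for 1 s.
At the end, for the whole second after the job is handed in: the gauge stands released and still in the block's hole, within 0.08 rad of upright, its rod's tip within 3.5 mm of the hole's axis and 1.8 mm of its bottom and its collar's underside within 2 mm of the block's top (horizontal distance between rod_tip and hole_mouth below 0.0035 m and distance between rod_tip and hole_floor below 0.0068 m and z of gauge in the frame of hole_mouth below 0.002 m and angle between gauge's own z axis and vertical below 0.08 rad and linear speed of gauge below 0.01 m/s and contact force between gauge and the fingers below 0.1 N); the robot touches nothing.
It fails at once if the gauge is forced: it presses on the block or on the hole's bottom with more than 30 N (contact force between gauge and block above 30 N or contact force between gauge and hole_floor above 30 N).
It fails at once if another thing on the bench is pushed more than 30 mm (distance of any of branch, twig, offcut, tin from where it was at the start of the episode above 0.03 m).
It also fails if it takes over 58 s, if anything falls off the work surface, if the arm or the gripper's body presses on something with over 40 N, if the wrist force passes 120 N, or if a joint passes its speed limit or range.

## Working session

There is one attempt and no reset: what is moved stays moved. The work goes in short steps, Python scripts to look and compute and a tool call to move; the robot and the scene stay as the last step left them, time stands still between calls to the robot, and variables do not carry over. Pictures are saved under pics/ and viewed, about 8 in all and at most 12, crops included, and the job is handed in when it is done.

Besides the shell and the picture viewer there is one more tool, called after ">>>" by a JSON object that holds its "fn" and its "kwargs", one argument or row to a line. servo_tool: Moves the arm, as the interface text tells. Its arguments: {"type":"object","properties":{"rows":{"type":"array"},"force":{"type":"number"}},"required":["rows"]}

```bash
mkdir -p pics
cat > h.py <<'E'
import numpy as np, cv2
from station import sense, snapshot, sign_off, tip_extent
def f(s): return s["image"].shape[0]/2/np.tan(np.radians(s["vertical_fov"])/2)
def cloud(s):
    z=s["z_map"]; v,u=np.indices(z.shape); k=f(s)
    p=np.stack([(u-s["cx"])/k*z,(v-s["cy"])/k*z,z],-1); T=np.array(s["cam_to_world"])
    return p@T[:3,:3].T+T[:3,3]
def ray(s,u,v,h):
    T=np.array(s["cam_to_world"]); d=T[:3,:3]@np.array([(u-s["cx"])/f(s),(v-s["cy"])/f(s),1]); o=T[:3,3]
    return o+d*(h-o[2])/d[2]
E
python3 - <<'E'
from h import *
st=sense(); print(st)
for n in("scene","top"):
    s=snapshot(n); cv2.imwrite(f"pics/{n}0.png",s["image"]); np.save(n+"0.npy",s,allow_pickle=True)
    print(n,np.round(s["cam_to_world"],3).tolist(),f(s),s["cx"],s["cy"])
E
```

```text
{'t': 0.0, 'q': array([ 1.00450315e+00,  5.28504721e-01,  1.43394681e+00, -2.49002101e-05,
        1.18140302e+00, -1.78533237e-01]), 'qd': array([-1.92081886e-03, -6.38215947e-05,  1.29990719e-03,  7.41496698e-05,
       -1.56247554e-04, -4.73236876e-04]), 'tau': array([ 1.39466642e-04, -4.42335677e+01, -1.78031731e+01, -4.45349451e-05,
        8.27710668e-03, -2.56883261e-06]), 'tcp_pos': array([0.23612204, 0.5782947 , 0.40369535]), 'tool_rot': array([ 1.92662839e-01,  9.81264364e-01, -1.05761268e-03, -4.00787965e-04]), 'force': array([ 0.16039517, -0.20609116,  0.32389832]), 'ft_torque': array([-0.02367359, -0.03725967, -0.05090501]), 'finger_gap': 1.0001237986164278}
scene [[-0.067, 0.856, -0.513, 1.227], [0.998, 0.064, -0.022, -0.031], [0.014, -0.514, -0.858, 1.228], [0.0, 0.0, 0.0, 1.0]] 539.3195656979052 277.5402960682612 206.643143054561
top [[-0.007, -0.985, 0.171, 0.4], [-1.0, 0.008, 0.006, -0.053], [-0.008, -0.171, -0.985, 0.949], [0.0, 0.0, 0.0, 1.0]] 408.8782975898893 277.50748190977913 207.65520688427358
```

View pics/top0.png

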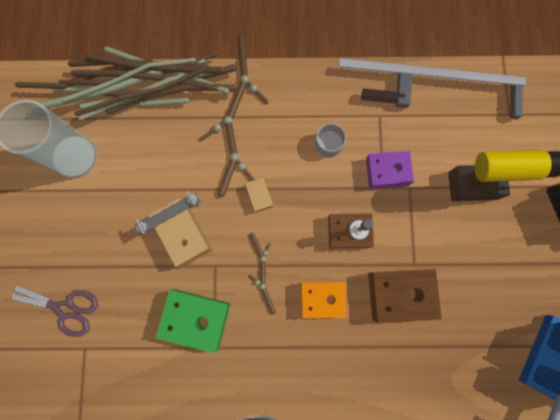

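View pics/scene0.png

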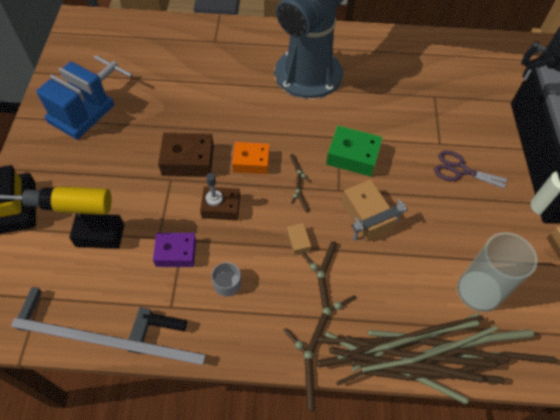

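The top view shows the gauge in the small dark rest (collar ≈ (359,230), head ≈ (367,224)) and the pine block with its hole at ≈ (184,242). The scene view agrees: gauge at (213,190), block at (370,205). Now I'll measure both.

Run:
```python
from h import *
for n in("scene","top"):
    s=np.load(n+"0.npy",allow_pickle=True).item(); P=cloud(s); im=s["image"]
    hsv=cv2.cvtColor(im,cv2.COLOR_BGR2HSV)
    # block top: height band in a window
    m=(abs(P[...,2]-.06)<.006)&(abs(P[...,0]-.36)<.12)&(abs(P[...,1]-.19)<.12)
    n_,l,stt,c=cv2.connectedComponentsWithStats(m.astype(np.uint8))
    i=1+np.argmax(stt[1:,4]); mm=l==i
    print(n,"block z",np.median(P[mm][:,2]),"n",mm.sum(),cv2.minAreaRect(P[mm][:,:2].astype(np.float32)))
    # dark hole within block region
    hull=np.zeros(m.shape,np.uint8); pts=np.argwhere(mm)[:,::-1].astype(np.int32)
    cv2.fillConvexPoly(hull,cv2.convexHull(pts),1)
    d=((hsv[...,2]<125)&(hull>0)).astype(np.uint8)
    k,l,stt,c=cv2.connectedComponentsWithStats(d)
    for j in range(1,k):
        if stt[j,4]>8: print("dark",stt[j],c[j],ray(s,*c[j],.06))
    # gauge head: points above .08 near
    g=(P[...,2]>.11)&(P[...,2]<.2)&(abs(P[...,0]-.36)<.1)&(abs(P[...,1]+.23)<.1)
    print("head pts",g.sum(),P[g].min(0),P[g].max(0),np.median(P[g],0))
    c_=(abs(P[...,2]-.053)<.009)&(abs(P[...,0]-.36)<.1)&(abs(P[...,1]+.23)<.1)
    print("collar",c_.sum(),P[c_].min(0),P[c_].max(0))
    r=(abs(P[...,2]-.04)<.004)&(abs(P[...,0]-.36)<.1)&(abs(P[...,1]+.23)<.1)
    print("rest",r.sum(),np.median(P[r][:,2]),cv2.minAreaRect(P[r][:,:2].astype(np.float32)))
    y0,x0=(np.array([232,184])-35) if n=="top" else (170,335)
    cv2.imwrite(f"pics/crop_{n}.png",cv2.resize(im[y0:y0+75,x0:x0+75],None,fx=7,fy=7,interpolation=cv2.INTER_CUBIC))
```

```text
scene block z 0.05626384590534561 n 944 ((0.3129260838031769, 0.13667568564414978), (0.12948115170001984, 0.10665842890739441), 75.79966735839844)
dark [ 331  125   52   42 1441] [355.67383761 144.9722415 ] [0.31720188 0.13825131 0.06      ]Traceback (most recent call last):
  File "<stdin>", line 19, in <module>
    return umr_minimum(a, axis, None, out, keepdims, initial, where)
ValueError: zero-size array to reduction operation minimum which has no identity
```

Run:
```python
from h import *
S={n:np.load(n+"0.npy",allow_pickle=True).item() for n in("scene","top")}
t=S["top"]; c=S["scene"]
print("hole",ray(t,184,242,.06),ray(c,364,196,.06))
print("collar",ray(t,358,230,.056),ray(c,214,197,.056)); print("head",ray(t,367,224,.14),ray(c,211,179,.14))
for n,(hx,hy),(gx,gy) in(("top",(184,242),(359,230)),("scene",(364,196),(213,192))):
    s=S[n];P=cloud(s); print(n,"z around hole",np.round(P[hy-12:hy+13:6,hx-12:hx+13:6,2],3).tolist())
    q=P[gy-30:gy+30,gx-30:gx+30]; print("hist z",np.histogram(q[...,2],bins=np.arange(-.02,.2,.02)))
```

```text
hole [0.4797459  0.15672431 0.06      ] [0.47973048 0.15829232 0.06      ]
collar [ 0.50346063 -0.22369924  0.056     ] [ 0.50921538 -0.22452168  0.056     ]
head [ 0.50557378 -0.22604786  0.14      ] [ 0.51021387 -0.22436879  0.14      ]
top z around hole [[0.058, 0.057, 0.059, 0.059, 0.059], [0.06, 0.058, 0.058, 0.055, 0.059], [0.059, 0.056, 0.027, 0.06, 0.058], [0.06, 0.056, 0.058, 0.058, 0.059], [0.055, 0.057, 0.059, 0.057, 0.061]]
hist z (array([1494,  610,  870,  473,   12,    5,    8,   26,   90,    0]), array([-0.02,  0.  ,  0.02,  0.04,  0.06,  0.08,  0.1 ,  0.12,  0.14,
        0.16,  0.18]))
scene z around hole [[0.001, 0.061, 0.059, 0.057, 0.005], [0.059, 0.06, 0.062, 0.061, 0.057], [0.06, 0.061, 0.046, 0.062, 0.057], [0.057, 0.059, 0.065, 0.061, 0.059], [0.044, 0.065, 0.062, 0.061, 0.063]]
hist z (array([ 708, 1324,  603,  786,   30,   21,   18,   38,   61,    0]), array([-0.02,  0.  ,  0.02,  0.04,  0.06,  0.08,  0.1 ,  0.12,  0.14,
        0.16,  0.18]))
```

>>> {"fn": "servo_tool", "kwargs": {
  "rows": [
    [[-385, -298, 0], 0, 1],
    [[-385, -298, 0], 0, 1],
    [[-385, -298, 0], 0, 1],
    [[-385, -298, 0], 0, 1],
    [[-385, -298, 0], 0, 1],
    [[-385, -298, 0], 0, 1],
    [[-385, -298, 0], 0, 1],
    [[-385, -298, 0], 0, 1]
  ]
}}

```text
t: 0.9
tcp_pos: [0.4368, 0.2303, 0.4042]
tool_rot: [0.193, 0.981, -0.001, -0.001]
force: [0.9, 0.1, -0.4]
finger_gap: 0.998
```

```bash
cat >> h.py <<'E'
from scipy.spatial.transform import Rotation as Ro
def shift(target):
    s=sense(); return np.round(Ro.from_quat(s["tool_rot"]).inv().apply(np.array(target)-s["tcp_pos"])*1000,1)
E
python3 - <<'E'
from h import *
s=snapshot("wrist"); cv2.imwrite("pics/w1.png",s["image"]); np.save("w1.npy",s,allow_pickle=True)
print(np.round(s["cam_to_world"],3).tolist(),f(s)); T=np.linalg.inv(s["cam_to_world"])
for p in([.48,.157,.06],[.506,-.225,.14]):
    q=T@np.array(p+[1]); print(q[:2]/q[2]*f(s)+[s["cx"],s["cy"]],q[2])
st=sense();print(st["tcp_pos"],st["t"],st["tool_rot"],shift([.506,-.225,.40]))
E
```

```text
[[0.379, 0.888, 0.261, 0.371], [0.925, -0.363, -0.109, 0.258], [-0.002, 0.283, -0.959, 0.373], [0.0, 0.0, 0.0, 1.0]] 367.17492719682866
[224.84257997 260.44884372] 0.3396945659628828
[-185.76009669  482.19920033] 0.3113492365050318
[0.44107481 0.22512979 0.40431256] 0.95 [ 0.19504714  0.9807875  -0.00288984  0.00203604] [-232.2 -391.     7.4]
```

View pics/w1.png

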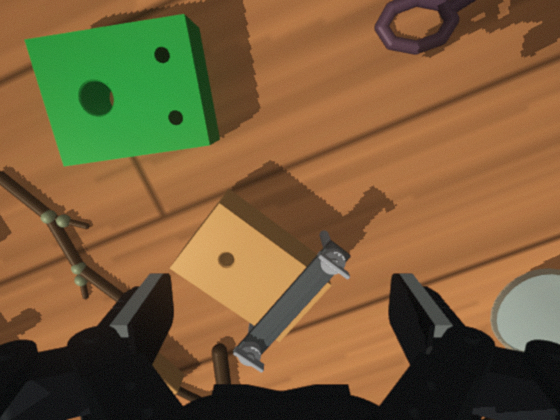

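The wrist view shows the hole at (226,260), within about 1 px of the predicted position. Next: the gauge.

>>> {"fn": "servo_tool", "kwargs": {
  "rows": [
    [[-232, -391, 0], 0, 1],
    [[-232, -391, 0], 0, 1],
    [[-232, -391, 0], 0, 1],
    [[-232, -391, 0], 0, 1],
    [[-232, -391, 0], 0, 1],
    [[-232, -391, 0], 0, 1],
    [[-232, -391, 0], 0, 1],
    [[-232, -391, 0], 0, 1]
  ]
}}

```text
t: 1.75
tcp_pos: [0.4963, -0.1651, 0.4068]
tool_rot: [0.195, 0.981, -0.003, 0.002]
force: [0.6, 0.8, 0.3]
finger_gap: 0.999
```

>>> {"fn": "servo_tool", "kwargs": {
  "rows": [
    [[-30, -60, 0], 0, 1],
    [[-30, -60, 0], 0, 1],
    [[-30, -60, 0], 0, 1]
  ]
}}

```text
t: 2.05
tcp_pos: [0.5012, -0.2346, 0.4067]
tool_rot: [0.197, 0.98, -0.003, 0.002]
force: [-0.0, 0.7, -0.1]
finger_gap: 1.002
```

Run:
```python
from h import *
s=snapshot("wrist"); cv2.imwrite("pics/w2.png",s["image"]); np.save("w2.npy",s,allow_pickle=True)
T=np.linalg.inv(s["cam_to_world"])
for p in([.506,-.225,.04],[.506,-.225,.056],[.506,-.225,.15]):
    q=T@np.array(p+[1]); print(q[:2]/q[2]*f(s)+[s["cx"],s["cy"]],q[2])
st=sense();print(st["tcp_pos"],st["t"],st["tool_rot"],abs(st["qd"]).max(),shift([.506,-.225,.40]))
```

```text
[293.17049725 182.24296954] 0.3416392841705769
[293.67000496 186.04700903] 0.326316790052802
[297.91287188 218.35888925] 0.23629713711087486
[ 0.50079624 -0.23251918  0.40655531] 2.1 [ 0.19639493  0.98052218 -0.00201591  0.00110594] 0.04177290497068044 [-1.9  9.   6.5]
```

View pics/w2.png

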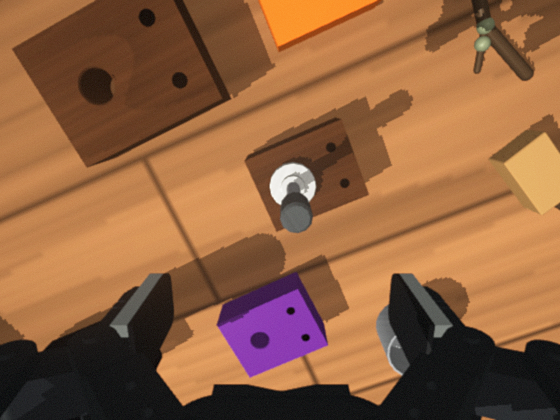

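The wrist view shows the gauge upright in the small brown rest: collar ≈ (293,184), head top ≈ (296,217), all close to prediction. Refining the numbers by mask.

Run:
```python
from h import *
s=np.load("w2.npy",allow_pickle=True).item(); im=s["image"]; hsv=cv2.cvtColor(im,cv2.COLOR_BGR2HSV)
w=np.zeros(im.shape[:2],np.uint8); w[150:245,250:345]=1
m=((hsv[...,1]<60)&(w>0)).astype(np.uint8)
br=((hsv[...,2]>150)&(m>0)).astype(np.uint8); dk=((hsv[...,2]<=130)&(m>0)).astype(np.uint8)
for n,k in(("bright",br),("dark",dk)):
    c=max(cv2.findContours(k,cv2.RETR_EXTERNAL,cv2.CHAIN_APPROX_NONE)[0],key=cv2.contourArea)
    print(n,cv2.boundingRect(c),cv2.minEnclosingCircle(c),cv2.contourArea(c))
    for h in(.045,.05,.15): print(h,ray(s,*cv2.minEnclosingCircle(c)[0],h)[:2])
P=cloud(s); g=(w>0)&(P[...,2]>.115)&(P[...,2]<.19); print(g.sum(),np.percentile(P[g][:,2],[5,50,90,99]))
top=g&(P[...,2]>np.percentile(P[g][:,2],90)-.006); c=np.argwhere(top)[:,::-1]; print("top px",c.min(0),c.max(0),c.mean(0),np.median(P[top],0))
print("ray top",ray(s,*((c.min(0)+c.max(0))/2),.15))
# hole from w1
s=np.load("w1.npy",allow_pickle=True).item(); g=cv2.cvtColor(s["image"],cv2.COLOR_BGR2GRAY)[245:275,210:245]
k=(g<(g.max()*.62)).astype(np.uint8); n,l,stt,cc=cv2.connectedComponentsWithStats(k); print(stt,cc); 
i=1+np.argmax(stt[1:,4]); print(ray(s,*(cc[i]+[210,245]),.06))
s=np.load("top0.npy",allow_pickle=True).item(); g=cv2.cvtColor(s["image"],cv2.COLOR_BGR2GRAY)[235:249,177:192]
k=(g<(np.median(g)*.8)).astype(np.uint8); n,l,stt,cc=cv2.connectedComponentsWithStats(k); print(stt,cc); 
i=1+np.argmax(stt[1:,4]); print(ray(s,*(cc[i]+[177,235]),.06))
```

```text
bright (269, 163, 47, 42) ((292.0434875488281, 185.5), 23.092336654663086) 1097.0
0.045 [ 0.50737424 -0.22683025]
0.05 [ 0.50628667 -0.22651858]
0.15 [ 0.48453534 -0.22028521]
dark (280, 182, 32, 51) ((296.0, 207.0), 25.079971313476562) 1067.5
0.045 [ 0.52782197 -0.23121235]
0.05 [ 0.52642468 -0.2308343 ]
0.15 [ 0.49847883 -0.2232734 ]
1068 [0.12084657 0.14398366 0.14525368 0.14608902]
top px [280 200] [312 232] [295.86253041 216.40024331] [ 0.50584736 -0.22621465  0.14441167]
ray top [ 0.50405085 -0.22553666  0.15      ]
[[  0   0  35  30 877]
 [  9   8  15  14 173]] [[17.21664766 14.55644242]
 [15.9017341  14.21387283]]
[0.47924403 0.15842493 0.06      ]
[[  0   0  15  14 179]
 [  5   4   6   7  31]] [[6.93854749 6.36871508]
 [7.35483871 7.25806452]]
[0.47917724 0.15593183 0.06      ]
```

>>> {"fn": "servo_tool", "kwargs": {
  "rows": [
    [[-2, 8, 0], 0, 1],
    [[-2, 8, 30], 0, 1],
    [[-2, 8, 65], 0, 1],
    [[-2, 8, 95], 0, 1],
    [[-2, 8, 115], 0, 1],
    [[-2, 8, 123], 0, 1],
    [[-2, 8, 123], 0, 1],
    [[-2, 8, 123], 0, 1]
  ]
}}

```text
t: 2.9
tcp_pos: [0.5064, -0.2256, 0.2844]
tool_rot: [0.196, 0.981, -0.002, 0.002]
force: [-0.9, -0.8, -0.5]
finger_gap: 0.999
```

Run:
```python
from h import *
st=sense();print(st["tcp_pos"],st["t"],st["tool_rot"],st["force"],shift([.5055,-.2262,.2835]))
s=snapshot("wrist"); cv2.imwrite("pics/w3.png",s["image"])
```

```text
[ 0.5064424  -0.22561109  0.28440946] 2.9 [ 0.19575773  0.98064825 -0.00222614  0.00171945] [-0.8726388  -0.82973281 -0.53454263] [ 0.6 -0.9  0.9]
```

View pics/w3.png

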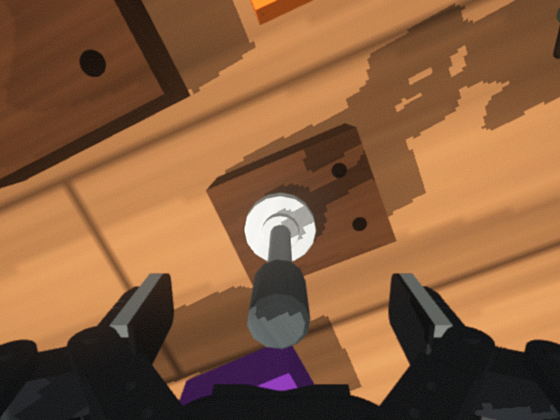

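The head sits midway between the fingers, at x ≈ 279 px with pads at ≈ 165 and 395. Closing the grip.

>>> {"fn": "servo_tool", "kwargs": {
  "rows": [
    [[0, 0, 0], 0, -1],
    [[0, 0, 0], 0, -1],
    [[0, 0, 0], 0, -1],
    [[0, 0, 0], 0, -1],
    [[0, 0, 0], 0, -1],
    [[0, 0, 0], 0, -1],
    [[0, 0, 0], 0, -1],
    [[0, 0, 0], 0, -1]
  ],
  "force": 60
}}

```text
t: 3.75
tcp_pos: [0.5066, -0.2261, 0.285]
tool_rot: [0.196, 0.981, -0.003, 0.002]
force: [-1.0, -0.4, 2.7]
finger_gap: 0.237
```

>>> {"fn": "servo_tool", "kwargs": {
  "rows": [
    [[0, 0, -2], 0, -1],
    [[0, 0, -8], 0, -1],
    [[0, 0, -20], 0, -1],
    [[0, 0, -40], 0, -1],
    [[0, 0, -65], 0, -1],
    [[0, 0, -90], 0, -1],
    [[0, 0, -110], 0, -1],
    [[0, 0, -115], 0, -1]
  ]
}}

```text
t: 4.55
tcp_pos: [0.5066, -0.2256, 0.4032]
tool_rot: [0.196, 0.981, -0.004, 0.005]
force: [-0.6, 0.2, -0.8]
finger_gap: 0.237
```

Run:
```python
from h import *
st=sense();print(st["tcp_pos"],st["t"],st["tool_rot"],st["force"],shift([.4792,.1575,.40]))
s=snapshot("wrist"); cv2.imwrite("pics/w4.png",s["image"])
```

```text
[ 0.50659492 -0.22557688  0.40316797] 4.55 [ 0.19583937  0.98061559 -0.00377779  0.00507207] [-0.56079349  0.16266403 -0.77600539] [172.4 343.2  -0.7]
```

View pics/w4.png

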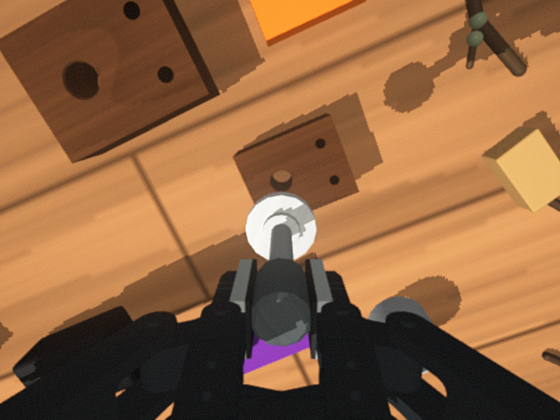

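The gauge is held and clear of the rest, its collar at (281,229) and the empty rest hole at (282,180). Carrying it to the block.

>>> {"fn": "servo_tool", "kwargs": {
  "rows": [
    [[22, 43, -10], 0, -1],
    [[43, 86, -10], 0, -1],
    [[65, 129, -10], 0, -1],
    [[86, 172, -10], 0, -1],
    [[108, 215, -10], 0, -1],
    [[130, 257, -10], 0, -1],
    [[151, 300, -10], 0, -1],
    [[162, 323, -10], 0, -1]
  ]
}}

```text
t: 5.4
tcp_pos: [0.4794, 0.1381, 0.4082]
tool_rot: [0.195, 0.981, -0.003, 0.003]
force: [0.4, -1.3, -1.4]
finger_gap: 0.239
```

>>> {"fn": "servo_tool", "kwargs": {
  "rows": [
    [[15, 35, 0], 0, -1],
    [[15, 35, 0], 0, -1],
    [[15, 35, 0], 0, -1],
    [[15, 35, 0], 0, -1]
  ]
}}

```text
t: 5.8
tcp_pos: [0.4788, 0.1756, 0.4073]
tool_rot: [0.195, 0.981, -0.004, 0.002]
force: [-0.6, 0.3, -1.4]
finger_gap: 0.239
```

Run:
```python
from h import *
st=sense();print(st["tcp_pos"],st["t"],st["tool_rot"],st["force"],abs(st["qd"]).max(),shift([.4792,.1575,.40]))
s=snapshot("wrist"); cv2.imwrite("pics/w5.png",s["image"]); np.save("w5.npy",s,allow_pickle=True)
```

```text
[0.47875865 0.17560093 0.40726018] 5.8 [ 0.1947063   0.98085102 -0.00387408  0.00239242] [-0.6453688   0.30505267 -1.36995663] 0.01957268859070666 [ -7.3 -16.5   7.4]
```

View pics/w5.png

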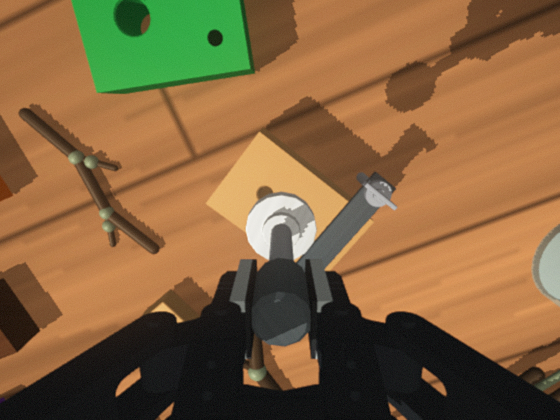

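>>> {"fn": "servo_tool", "kwargs": {
  "rows": [
    [[-27, -16.5, 0], 0, -1],
    [[-27, -16.5, 0], 0, -1],
    [[-27, -16.5, 0], 0, -1],
    [[-27, -16.5, 0], 0, -1],
    [[-27, -16.5, 0], 0, -1]
  ]
}}

```text
t: 6.35
tcp_pos: [0.4971, 0.1496, 0.4076]
tool_rot: [0.195, 0.981, -0.004, 0.002]
force: [0.6, 0.1, -2.2]
finger_gap: 0.237
```

Run:
```python
from h import *
st=sense();print(st["tcp_pos"],st["t"],st["tool_rot"],abs(st["qd"]).max())
R=Ro.from_quat(st["tool_rot"]); p=st["tcp_pos"]; print("tool z",R.apply([0,0,1]))
s=snapshot("wrist"); im=s["image"]; np.save("w6.npy",s,allow_pickle=True)
hsv=cv2.cvtColor(im,cv2.COLOR_BGR2HSV); w=np.zeros(im.shape[:2],np.uint8); w[185:270,235:330]=1
br=((hsv[...,1]<60)&(hsv[...,2]>140)&(w>0)).astype(np.uint8)
c=max(cv2.findContours(br,cv2.RETR_EXTERNAL,cv2.CHAIN_APPROX_NONE)[0],key=cv2.contourArea); e=cv2.minEnclosingCircle(c)
print("collar",cv2.boundingRect(c),e)
zc=p[2]-.155-.110+.0205
for h in(zc,zc+.01):
    r=ray(s,*e[0],h); print("collar xy",r,"in tool",R.inv().apply(r-p)*1000)
pr=R.apply([0,0,.245]); 
g=cv2.cvtColor(im,cv2.COLOR_BGR2GRAY); y0,x0=145,230; k=((g[y0:205,x0:320]<95)&(br[y0:205,x0:320]==0)).astype(np.uint8)
n,l,stt,cc=cv2.connectedComponentsWithStats(k)
for j in range(1,n):
    if stt[j,4]>60:
        q=cc[j]+[x0,y0]; r=ray(s,*q,.06); print("hole?",stt[j],q,r,"tool",R.inv().apply(r-p)*1000)
cv2.imwrite("pics/w6.png",cv2.resize(im[110:290,180:400],None,fx=3,fy=3,interpolation=cv2.INTER_CUBIC))
```

```text
[0.49710775 0.14964066 0.40761487] 6.35 [ 0.19528824  0.98073615 -0.00377472  0.0022023 ] 0.007685421923084866
tool z [ 0.00284542 -0.00826418 -0.9999618 ]
collar (246, 195, 70, 65) ((280.7660217285156, 227.85960388183594), 35.199249267578125)
collar xy [0.49978695 0.14778913 0.16311487] in tool [ -1.76737285   0.91603552 244.51358561]
collar xy [0.49657398 0.14919288 0.17311487] in tool [  1.68024818   0.91645079 234.49322443]
hole? [ 47  12  15  14 158] [283.76582278 163.72151899] [0.479689   0.15824029 0.06      ] tool [ 21.398031     3.54560321 347.48096427]
```

View pics/w6.png

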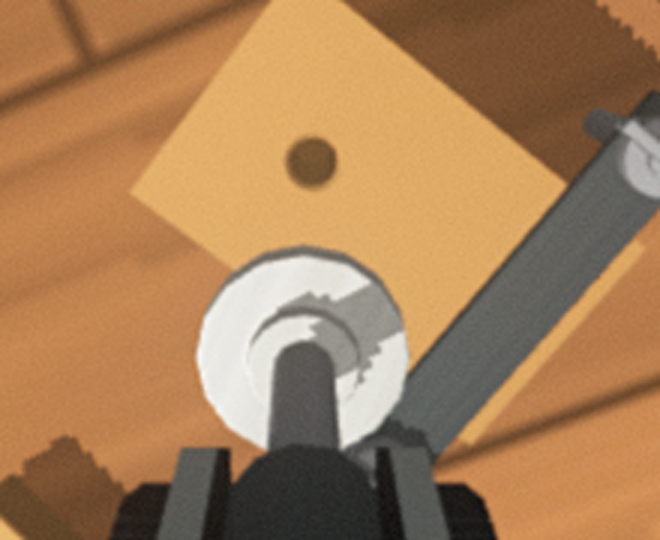

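```bash
python3 -c "
from h import *
print(shift([.4800,.1586,.36]),shift([.4800,.1586,.333]))"
```

```text
[19.5  1.9 47.5] [19.7  2.  74.5]
```

>>> {"fn": "servo_tool", "kwargs": {
  "rows": [
    [[20, 2, 0], 0, -1],
    [[20, 2, 25], 0, -1],
    [[20, 2, 47], 0, -1],
    [[20, 2, 60], 0, -1],
    [[20, 2, 70], 0, -1],
    [[20, 2, 72], 0, -1],
    [[20, 2, 72], 0, -1],
    [[20, 2, 72], 0, -1]
  ]
}}

```text
t: 7.2
tcp_pos: [0.48, 0.1588, 0.3362]
tool_rot: [0.195, 0.981, -0.004, 0.003]
force: [-1.1, -0.1, -1.5]
finger_gap: 0.237
```

Run:
```python
from h import *
st=sense();print(st["tcp_pos"],st["t"],st["force"],shift([.4800,.1586,.32]))
for n in("scene","top"):
    s=snapshot(n); np.save(n+"7.npy",s,allow_pickle=True)
    T=np.linalg.inv(s["cam_to_world"]);q=T@np.array([.48,.158,.08,1]);u,v=(q[:2]/q[2]*f(s)+[s["cx"],s["cy"]]).astype(int); print(n,u,v)
    cv2.imwrite(f"pics/{n}7.png",cv2.resize(s["image"][v-45:v+45,u-60:u+60],None,fx=5,fy=5,interpolation=cv2.INTER_CUBIC))
```

```text
[0.47998434 0.15881931 0.33619485] 7.2 [-1.11837834 -0.11680673 -1.50752608] [ 0.  -0.1 16.2]
scene 365 191
top 181 241
```

View pics/scene7.png

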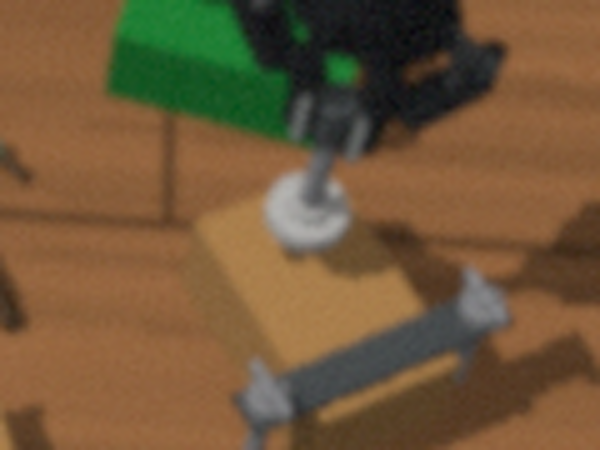

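The scene crop shows the gauge upright above the block at the hole's corner, collar at crop px (307,212), with no contact. Descending carefully.

>>> {"fn": "servo_tool", "kwargs": {
  "rows": [
    [[0, 0, 3], 0, -1],
    [[0, 0, 6], 0, -1],
    [[0, 0, 9], 0, -1],
    [[0, 0, 11], 0, -1],
    [[0, 0, 12], 0, -1],
    [[0, 0, 13], 0, -1],
    [[0, 0, 13], 0, -1]
  ]
}}

```text
t: 8.0
tcp_pos: [0.48, 0.1586, 0.3231]
tool_rot: [0.195, 0.981, -0.004, 0.003]
force: [0.5, 0.1, -1.0]
finger_gap: 0.238
```

>>> {"fn": "servo_tool", "kwargs": {
  "rows": [
    [[0, 0, 1], 0, -1],
    [[0, 0, 2], 0, -1],
    [[0, 0, 3], 0, -1],
    [[0, 0, 3], 0, -1]
  ]
}}

```text
t: 8.4
tcp_pos: [0.4799, 0.1587, 0.32]
tool_rot: [0.195, 0.981, -0.004, 0.003]
force: [-0.7, 0.6, -1.7]
finger_gap: 0.237
```

>>> {"fn": "servo_tool", "kwargs": {
  "rows": [
    [[0, 0, 1], 0, -1],
    [[0, 0, 2], 0, -1],
    [[0, 0, 3], 0, -1],
    [[0, 0, 4], 0, -1],
    [[0, 0, 5], 0, -1],
    [[0, 0, 6], 0, -1],
    [[0, 0, 6], 0, -1]
  ]
}}

```text
t: 9.1
tcp_pos: [0.4799, 0.1586, 0.3138]
tool_rot: [0.195, 0.981, -0.004, 0.003]
force: [0.9, -0.3, -1.7]
finger_gap: 0.238
```

>>> {"fn": "servo_tool", "kwargs": {
  "rows": [
    [[0, 0, 1], 0, -1],
    [[0, 0, 2], 0, -1],
    [[0, 0, 3], 0, -1],
    [[0, 0, 4], 0, -1],
    [[0, 0, 5], 0, -1],
    [[0, 0, 6], 0, -1],
    [[0, 0, 6], 0, -1]
  ]
}}

```text
t: 9.8
tcp_pos: [0.4799, 0.1586, 0.3076]
tool_rot: [0.195, 0.981, -0.004, 0.003]
force: [-0.9, 0.4, -1.6]
finger_gap: 0.239
```

>>> {"fn": "servo_tool", "kwargs": {
  "rows": [
    [[0, 0, 1], 0, -1],
    [[0, 0, 2], 0, -1],
    [[0, 0, 3], 0, -1],
    [[0, 0, 4], 0, -1],
    [[0, 0, 4], 0, -1]
  ]
}}

```text
t: 10.3
tcp_pos: [0.4799, 0.1585, 0.3038]
tool_rot: [0.195, 0.981, -0.004, 0.003]
force: [-1.0, -0.0, 2.9]
finger_gap: 0.236
```

>>> {"fn": "servo_tool", "kwargs": {
  "rows": [
    [[0, 0, 0.7], 0, -1],
    [[0, 0, 1.4], 0, -1],
    [[0, 0, 2], 0, -1],
    [[0, 0, 2], 0, -1]
  ]
}}

```text
t: 10.7
tcp_pos: [0.48, 0.1585, 0.3018]
tool_rot: [0.195, 0.981, -0.004, 0.003]
force: [-1.5, -0.3, 3.0]
finger_gap: 0.235
```

>>> {"fn": "servo_tool", "kwargs": {
  "rows": [
    [[0, 0, 0.7], 0, -1],
    [[0, 0, 1.5], 0, -1],
    [[0, 0, 1.5], 0, -1]
  ]
}}

```text
t: 11.0
tcp_pos: [0.48, 0.1585, 0.3002]
tool_rot: [0.195, 0.981, -0.004, 0.003]
force: [-2.1, 0.1, 2.9]
finger_gap: 0.236
```

>>> {"fn": "servo_tool", "kwargs": {
  "rows": [
    [[0, 0, 0.7], 0, -1],
    [[0, 0, 1.5], 0, -1],
    [[0, 0, 1.5], 0, -1]
  ]
}}

```text
t: 11.3
tcp_pos: [0.48, 0.1585, 0.2985]
tool_rot: [0.195, 0.981, -0.004, 0.003]
force: [-1.0, 0.6, 2.4]
finger_gap: 0.24
```

>>> {"fn": "servo_tool", "kwargs": {
  "rows": [
    [[0, 0, 0.7], 0, -1],
    [[0, 0, 1.5], 0, -1],
    [[0, 0, 1.5], 0, -1]
  ]
}}

```text
t: 11.6
tcp_pos: [0.48, 0.1585, 0.2969]
tool_rot: [0.195, 0.981, -0.004, 0.003]
force: [-0.7, 0.3, 2.1]
finger_gap: 0.236
```

>>> {"fn": "servo_tool", "kwargs": {
  "rows": [
    [[0, 0, 0.7], 0, -1],
    [[0, 0, 1.5], 0, -1],
    [[0, 0, 1.5], 0, -1]
  ]
}}

```text
t: 11.9
tcp_pos: [0.48, 0.1585, 0.2953]
tool_rot: [0.195, 0.981, -0.004, 0.003]
force: [-1.6, 0.4, 2.9]
finger_gap: 0.24
```

>>> {"fn": "servo_tool", "kwargs": {
  "rows": [
    [[0, 0, 0.7], 0, -1],
    [[0, 0, 1.5], 0, -1],
    [[0, 0, 1.5], 0, -1]
  ]
}}

```text
t: 12.2
tcp_pos: [0.48, 0.1585, 0.2937]
tool_rot: [0.195, 0.981, -0.004, 0.003]
force: [-1.5, 0.2, 2.6]
finger_gap: 0.239
```

>>> {"fn": "servo_tool", "kwargs": {
  "rows": [
    [[0, 0, 0.7], 0, -1],
    [[0, 0, 1.5], 0, -1],
    [[0, 0, 1.5], 0, -1]
  ]
}}

```text
t: 12.5
tcp_pos: [0.48, 0.1585, 0.2921]
tool_rot: [0.195, 0.981, -0.003, 0.003]
force: [-0.9, -0.0, 3.0]
finger_gap: 0.238
```

>>> {"fn": "servo_tool", "kwargs": {
  "rows": [
    [[0, 0, 0.7], 0, -1],
    [[0, 0, 1.5], 0, -1],
    [[0, 0, 1.5], 0, -1]
  ]
}}

```text
t: 12.8
tcp_pos: [0.48, 0.1584, 0.2904]
tool_rot: [0.195, 0.981, -0.004, 0.003]
force: [-0.9, 0.7, 2.5]
finger_gap: 0.235
```

>>> {"fn": "servo_tool", "kwargs": {
  "rows": [
    [[0, 0, 0.7], 0, -1],
    [[0, 0, 1.5], 0, -1],
    [[0, 0, 1.5], 0, -1]
  ]
}}

```text
t: 13.1
tcp_pos: [0.48, 0.1584, 0.2888]
tool_rot: [0.195, 0.981, -0.003, 0.002]
force: [0.0, 1.0, 2.0]
finger_gap: 0.237
```

>>> {"fn": "servo_tool", "kwargs": {
  "rows": [
    [[0, 0, 0.7], 0, -1],
    [[0, 0, 1.5], 0, -1],
    [[0, 0, 1.5], 0, -1]
  ]
}}

```text
t: 13.4
tcp_pos: [0.48, 0.1584, 0.2872]
tool_rot: [0.195, 0.981, -0.003, 0.002]
force: [-1.3, 1.2, 1.5]
finger_gap: 0.239
```

>>> {"fn": "servo_tool", "kwargs": {
  "rows": [
    [[0, 0, 0.7], 0, -1],
    [[0, 0, 1.5], 0, -1],
    [[0, 0, 1.5], 0, -1]
  ]
}}

```text
t: 13.7
tcp_pos: [0.48, 0.1584, 0.2856]
tool_rot: [0.195, 0.981, -0.003, 0.002]
force: [-2.2, 0.4, 3.0]
finger_gap: 0.24
```

>>> {"fn": "servo_tool", "kwargs": {
  "rows": [
    [[0, 0, 0.7], 0, -1],
    [[0, 0, 1.5], 0, -1],
    [[0, 0, 1.5], 0, -1]
  ]
}}

```text
t: 14.0
tcp_pos: [0.48, 0.1584, 0.2839]
tool_rot: [0.195, 0.981, -0.003, 0.002]
force: [-1.6, 0.9, 2.3]
finger_gap: 0.238
```

>>> {"fn": "servo_tool", "kwargs": {
  "rows": [
    [[0, 0, 0.7], 0, -1],
    [[0, 0, 1.5], 0, -1],
    [[0, 0, 1.5], 0, -1]
  ]
}}

```text
t: 14.3
tcp_pos: [0.48, 0.1584, 0.2824]
tool_rot: [0.195, 0.981, -0.003, 0.002]
force: [-1.9, -0.1, 4.3]
finger_gap: 0.237
```

>>> {"fn": "servo_tool", "kwargs": {
  "rows": [
    [[0, 0, 0.7], 0, -1],
    [[0, 0, 1.5], 0, -1],
    [[0, 0, 1.5], 0, -1]
  ]
}}

```text
t: 14.6
tcp_pos: [0.4802, 0.1584, 0.2823]
tool_rot: [0.195, 0.981, -0.003, 0.003]
force: [-2.9, -0.4, 14.4]
finger_gap: 0.237
```

The bottom is felt at TCP z = 0.2823: the push jumped to 14 N with no further travel. Settling to about 10 N and holding.

>>> {"fn": "servo_tool", "kwargs": {
  "rows": [
    [[0, 0, 1], 0, -1],
    [[0, 0, 1], 0, -1],
    [[0, 0, 1], 0, -1],
    [[0, 0, 1], 0, -1]
  ]
}}

```text
t: 15.0
tcp_pos: [0.4801, 0.1584, 0.2823]
tool_rot: [0.195, 0.981, -0.003, 0.003]
force: [-2.6, 0.9, 12.4]
finger_gap: 0.236
```

Run:
```python
from h import *
F=[]
for i in range(46):
    snapshot("wrist"); s=sense(); F.append(s["force"][2])
print(s["t"],s["tcp_pos"],np.round(F,1))
```

```text
17.3 [0.48014865 0.15843656 0.28230569] [12.9 11.9 12.8 11.7 12.5 12.2 11.7 11.5 11.3 12.  12.6 12.5 12.2 12.6
 12.2 12.4 11.7 12.  11.1 10.7 12.4 12.6 11.4 11.8 12.1 12.  11.9 11.9
 11.3 12.1 12.  11.9 12.5 11.6 11.3 12.2 12.3 12.4 11.8 12.  11.3 12.8
 12.2 12.6 12.4 11.6]
```

A steady ~12 N at the wrist (about 9–10 N on the floor after the drag) was held for over 2 s. Releasing now, then rising straight up.

>>> {"fn": "servo_tool", "kwargs": {
  "rows": [
    [[0, 0, 0.3], 0, -1],
    [[0, 0, 0.3], 0, -1],
    [[0, 0, 0.3], 0, 0.5],
    [[0, 0, 0.3], 0, 0.5],
    [[0, 0, 0], 0, 0.5],
    [[0, 0, 0], 0, 0.5],
    [[0, 0, 0], 0, 0.5],
    [[0, 0, 0], 0, 0.5]
  ]
}}

```text
t: 18.1
tcp_pos: [0.4801, 0.1584, 0.2822]
tool_rot: [0.195, 0.981, -0.003, 0.003]
force: [-1.4, -0.6, 0.1]
finger_gap: 0.751
```

>>> {"fn": "servo_tool", "kwargs": {
  "rows": [
    [[0, 0, -5], 0, 0.5],
    [[0, 0, -15], 0, 0.5],
    [[0, 0, -30], 0, 0.5],
    [[0, 0, -50], 0, 0.5],
    [[0, 0, -75], 0, 0.5],
    [[0, 0, -100], 0, 0.5],
    [[0, 0, -120], 0, 0.5],
    [[0, 0, -120], 0, 0.5]
  ]
}}

```text
t: 18.9
tcp_pos: [0.4802, 0.1596, 0.4057]
tool_rot: [0.195, 0.981, -0.002, 0.007]
force: [0.8, -0.3, -0.3]
finger_gap: 0.751
```

Run:
```python
from h import *
st=sense();print(st["t"],st["tcp_pos"],st["force"],st["finger_gap"])
s=snapshot("wrist"); cv2.imwrite("pics/w8.png",s["image"]); P=cloud(s)
g=(abs(P[...,0]-.48)<.013)&(abs(P[...,1]-.158)<.013)&(P[...,2]>.1)&(P[...,2]<.2)
print("head top z",g.sum(),np.percentile(P[g][:,2],[50,90,98]) if g.any() else 0)
c=(abs(P[...,0]-.48)<.03)&(abs(P[...,1]-.158)<.03)&(P[...,2]>.064)&(P[...,2]<.08)
print("collar z",c.sum(),np.median(P[c],0))
```

```text
18.9 [0.48023996 0.15956388 0.4057252 ] [ 0.79212543 -0.25667559 -0.30267955] 0.7506409767566028
head top z 1056 [0.14131866 0.14254794 0.14321022]
collar z 1241 [0.47359008 0.16301351 0.06987767]
```

View pics/w8.png

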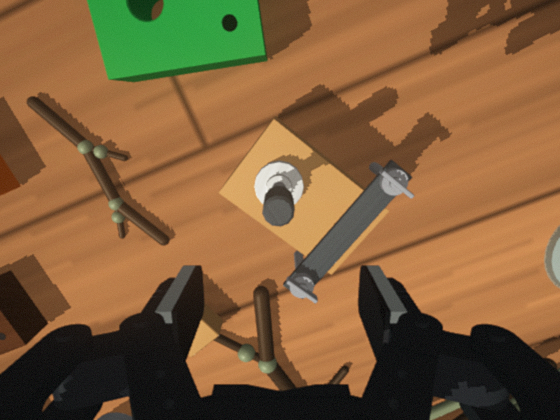

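The picture shows the gauge standing upright in the hole, its collar flat at (279,185) and the twig and branch undisturbed. The collar's top is at z = 0.070 m (block top + 10 mm), so it is seated. Handing in.

```bash
python3 -c "
from station import *
print(sign_off()); print(sense()['t'])"
```

```text
the job is handed in; nothing more can be done
None
the job is handed in; nothing more can be done
```

The gauge now stands released and upright in the pine block's hole. I lifted it from the small dark rest, lowered the rod into the hole and pushed it down against the collar's drag of about 4 N.

- **Bottom contact:** the rod stopped at a depth of about 43 mm, at a tool height of 0.2823 m. The wrist force jumped to about 14 N there, and the rod did not go any deeper.
- **Hold:** I held a steady wrist reading of about 12 N for 2.3 s. After allowing for the gauge's weight and the collar's drag, that is roughly 10 N on the hole's bottom. I then let go and raised the gripper 120 mm straight up.
- **Last checks:** the collar's top is at z ≈ 0.070 m, so the collar lies flat on the block. The head's top is at about 0.142 m, which agrees with the depth felt. The wrist force was back near zero, and the twig and the part of the branch in view looked unmoved. I did not check the offcut and tin again, though the gauge was carried well above everything on the bench.
- **Disagreements:** the hole's position differed by up to 2.5 mm between cameras, and the collar's offset in the grip was uncertain by 1–2 mm. The rod still went in without noticeable side force. No check failed.

I handed the job in at about 19 s, and sign-off gave no verdict.

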